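# Clear the badge reader's catch tray and hold its run lever

## Robot

A 6-joint arm with a two-finger parallel gripper is mounted at the origin on the work surface. World frame = base frame: x ahead of the robot, y to its left, z up, the work surface at z = 0. Lengths are in mm, angles in rad, forces in N, time in s.
With the tool pointing down it reaches from about 350 to 775 mm from the base axis. Payload 7.3 kg.
Tool frame: the origin (TCP) lies midway between the tips of the shut fingers; the grasp point (between the pads) lies bot.tcp_to_grasp behind it (bot.tcp_to_grasp is the distance from the TCP to the grasp point, in mm); z points along the fingers, y is the direction in which the jaws open and shut (so a half turn about z gives the same grasp; the last joint's range is limited). The gripper opens to 92 mm and grips with 3 to 60 N. Pads are 19 mm wide; open, the fingers measure 130 mm over their backs; the gripper's body (75 mm by 190 mm) begins 47 mm behind the grasp point.
Start: joints at [1.102, 0.342, 1.524, -0, 1.275, -0.146], TCP at [166.529, 497.911, 198.741] pointing down, gripper open.
Joint ranges: [-2.53, 2.53], [-0.77, 2.02], [0.04, 2.7], [-1, 4.14], [0.28, 2.66], [-3.11, 3.11]. Speed limits (rad/s): [2.57, 2.57, 3.14, 3.14, 3.14, 3.14].

## Interface

Orientations are given as [roll, pitch, yaw] about the fixed x, y, z axes, in that order (R = Rz(yaw) Ry(pitch) Rx(roll)).
In Python, from plant import bot gives the robot as it stands.
- The arm moves only by the shell command python3 -m inch 'ROWS'. ROWS is JSON, one flat list of numbers, 7 for each row, row after row: the shift along the world's x, y, z in cm, then the turn, a rotation vector about the world's x, y, z in degrees, then the gripper command: -1 is shut, 1 is fully open, values between are in proportion. In form: [tx, ty, tz, ax, ay, az, fingers, tx, ty, tz, ax, ay, az, fingers, ...]. A call has exactly 5 rows; each row is the pose to reach, as a shift and turn from the pose measured when the call began; what a row does not reach only later rows make up. A row lasts 1/10 s, in which the tool goes at most 50 mm and 8.59 degrees, less where a joint would pass 70% of its speed; a pose out of reach is approached as far as the arm can. A call with a gripper value outside its range is refused whole. The fingers move at their own pace and stop on an object; the grip force is fixed at half the most. Time passes only in rows, so rows that repeat a pose let the fingers close, or fill a call up. It gives the time, the measured TCP pose, the force and the opening at its end, in the units of the state.
- bot.get_obs(): the state, without advancing time (a new reading comes with each control period).
- bot.capture(name): name is "scene" or "side" or "wrist"; returns the picture (384x512x3 uint8, red, green, blue); there is no depth.
- bot.calibration(name): a dict with "fx", "fy", "cx", "cy" (pixels), "cam_to_world" (4x4, takes a point from camera to world coordinates). Camera axes: x right, y down, z forward; pixel columns grow to the right and rows downward; lengths in mm; the calibration is good to about 2 mm. A picture is of the moment at which its call begins: read the wrist's pose just before it. calibration takes no time and is no camera call; for the wrist camera it gives the pose at the moment of the call.
- bot.close_job(): hands the job in, once; it reports no verdict.
The state is a dict: "time": time; "joint_positions": joint angles; "dq": joint speeds; "tau": joint torques, N m; "tool_pos": TCP position; "tcp_rot": TCP orientation; "contact_force": force on the tool from outside, world axes, zero at the start; "moment": the same for the moment, N m; "grip_width": finger opening in mm.
Only numpy, scipy, OpenCV 4.12 (cv2) and the standard library are available. Lean on these libraries where they do the work, as an engineer would, in place of code of your own. Each camera call takes 0.05 s, during which the arm holds its last target.

## Task

Move the two yellow badge cassettes from the reader's catch tray into the blue tote. Then push the console's red sprung run lever down until it is level, halfway down at the green band of the gauge plate, never as far as its lower stop, hold it level for at least three seconds, and finish while still holding it there. Leave everything else on the bench where it is.

Things in the scene. Friction and masses are not known exactly. Their poses are not given: they have to be found in the camera images.
- reader: White desktop badge reader, fixed, with a grey catch tray before it. Origin: under the centre of the catch tray, on the bench. The tray is 270 (x) by 180 (y) mm outside, walls 4 mm thick and 26 mm high, floor 4 mm above the bench. On its -y side follow a 50 mm high step (reaching from y -92 to -182 mm) and then the 230 mm high machine (x +-170 mm).
- cassette1: Yellow rigid plastic badge cassette with a blue window, 60 (x) by 36 (y) by 20 (z) mm, about 45 g, lying flat on the floor of the catch tray. Origin: centre of its underside; z up.
- cassette2: The second yellow badge cassette, the same as the first, elsewhere in the catch tray, at least 110 mm from it centre to centre.
- tote: Blue open-topped tote, loose, 0.5 kg, 190 (x) by 160 (y) by 60 (z) mm, walls and floor 4 mm thick. Origin: centre of its underside; z up. It stands beside the console; the two may change places.
- console: Grey lever console fixed to the bench, 210 (x) by 110 (y) by 45 (z) mm. Origin: centre of its underside. Its lever reaches toward its -x end. A black gauge plate 50 (x) by 6 (y) mm, top at z 130 mm, stands at x -70, y +50 mm; its green band is centred at z 100 mm, where the lever's end is when level, and the red band below it, at 68 mm, marks too far.
- lever_hinge (a point): The lever's hinge: fixed on the console at x +50, y 0, z 100 mm of the console's frame, with its axes parallel to the console's; the hinge axis runs along y.
- lever_pad (a point): Centre of the top face of the red pad at the lever's end, 120 mm from the hinge along the lever and 8 mm above the lever's centre line through the hinge. The pad is 50 mm long, 46 mm wide, 16 mm thick; this point moves with the lever, its z is normal to the pad's face.
- lever (a joint): Angle of the red run lever in rad: 0 released, with the end raised 0.35 rad (20 degrees) above level by its spring; 0.35 when level; 0.65 at its lower stop. It grows as the pad is pushed down. A push on the pad's centre takes about 2 N to start, 6 N when level and 9 N at the stop; it springs back when let go.
- monitor: Bystander: yellow hand-held contamination monitor with a blue foot, 200 by 120 by 140 mm, standing at the left of the bench. Origin: centre of its underside.
- tape_roll: Bystander: pale roll of stickers, 70 mm across, 35 mm high. Origin: centre of its underside.
- pen_cup: Bystander: black cup, 68 mm across, 85 mm high, between the robot and the console and tote. Origin: centre of its underside.
- grey_cassette: Bystander: grey reference cassette with an orange window, 60 by 36 by 20 mm, lying on the bench beyond the tote and console; it is not to be collected. Origin: centre of its underside.
- driver: Bystander: screwdriver lying on the bench just in front of the robot. Origin: at its underside.

How it is judged (in metres and radians):
On the way, in this order (a step that is already met when the one before it is completed fails the run):
1. both yellow cassettes lie in the tote, let go (x of cassette1 in the frame of tote between -0.09 and 0.09 m and y of cassette1 in the frame of tote between -0.075 and 0.075 m and z of cassette1 in the frame of tote between -0.005 and 0.05 m and linear speed of each of cassette1, cassette2 below 0.05 m/s and contact force between each of cassette1, cassette2 and the arm below 0.2 N and contact force between each of cassette1, cassette2 and the fingers below 0.2 N and x of cassette2 in the frame of tote between -0.09 and 0.09 m and y of cassette2 in the frame of tote between -0.075 and 0.075 m and z of cassette2 in the frame of tote between -0.005 and 0.05 m and angle between tote's own z axis and vertical below 0.15 rad), for 0.2 s.
2. the robot keeps the lever level for three seconds (value of joint lever between 0.26 and 0.44 rad and contact force between any of the fingers, the arm and lever above 2 N), for 2.8 s.
At the end, for the whole second after the job is handed in: Both yellow cassettes lie at rest inside the upright tote, not touched by the robot, and the robot is still pressing the lever (with more than 2 N) and keeps it level within 0.09 rad (5 degrees) (all of step 1 and all of step 2); the arm keeps its last pose, push and grip.
It fails at once if the lever is pushed through to its lower stop (more than 0.58 rad) (value of joint lever above 0.58 rad).
It fails at once if a bystander (monitor, sticker roll, cup, grey cassette, screwdriver) is moved more than 30 mm (distance of any of monitor, tape_roll, pen_cup, grey_cassette, driver from where it was at the start of the episode above 0.03 m).
It also fails if it takes over 72 s, if anything falls off the work surface, if the arm or the gripper's body presses on something with over 40 N, if the wrist force passes 120 N, or if a joint passes its speed limit or range.

## Working session

There is one attempt and no reset: what is moved stays moved. The work goes in short steps, Python scripts to look and compute and a shell command to move; the robot and the scene stay as the last step left them, time stands still between calls to the robot, and variables do not carry over. Pictures are saved under pics/ and viewed, and the job is handed in when it is done.

```bash
ls; mkdir -p pics
python3 - <<'E'
from plant import bot
import cv2
print(bot.get_obs(), bot.tcp_to_grasp)
for n in ("scene","side","wrist"):
    im=bot.capture(n); cv2.imwrite(f"pics/{n}0.png",im[:,:,::-1])
    c=bot.calibration(n); print(n,c)
E
```

```text
pics
{'time': 0.0, 'joint_positions': array([ 1.10198479e+00,  3.42706208e-01,  1.52501779e+00,  9.96237156e-06,
        1.27538820e+00, -1.45974737e-01]), 'dq': array([-8.48320386e-04, -5.66579373e-04, -2.19651652e-05,  6.03702485e-04,
        2.05215667e-05, -7.96583492e-04]), 'tau': array([ 3.38709706e-04, -4.31247282e+01, -2.44213307e+01,  7.18036084e-02,
        5.60969696e-02, -1.34590896e-04]), 'tool_pos': array([166.31982358, 497.48799315, 198.05329424]), 'tcp_rot': array([-3.14009066e+00, -2.30452696e-04,  2.81875277e+00]), 'contact_force': array([ 0.76990093, -0.23750152, -0.38929954]), 'moment': array([ 0.02101123, -0.01404014, -0.06938899]), 'grip_width': 91.78432628694699} 18.8
scene {'fx': 367.748945455304, 'fy': 367.748945455304, 'cx': 251.35357408881237, 'cy': 193.20180343951935, 'cam_to_world': array([[-5.42928953e-01,  4.81913043e-01, -6.87741209e-01,
         1.34028966e+03],
       [ 8.39407660e-01,  3.35765804e-01, -4.27382855e-01,
         5.89778216e+02],
       [ 2.49586078e-02, -8.09333765e-01, -5.86818477e-01,
         7.99683635e+02],
       [ 0.00000000e+0
[... 299 characters left out ...]
 -5.34571780e-01,  6.75092088e-01,
        -7.19482794e+02],
       [ 1.98424251e-02, -7.91040366e-01, -6.11442081e-01,
         8.86456133e+02],
       [ 0.00000000e+00,  0.00000000e+00,  0.00000000e+00,
         1.00000000e+00]])}
wrist {'fx': 304.57029807575225, 'fy': 304.57029807575225, 'cx': 257.1264907661657, 'cy': 192.31353177248468, 'cam_to_world': array([[ 3.16834088e-01,  9.18325400e-01,  2.37264873e-01,
         1.03276864e+02],
       [ 9.48480071e-01, -3.06415117e-01, -8.05936165e-02,
         5.18616669e+02],
       [-1.30962134e-03,  2.50575809e-01, -9.68096095e-01,
         3.84044533e+02],
       [ 0.00000000e+00,  0.00000000e+00,  0.00000000e+00,
         1.00000000e+00]])}
```

View pics/scene0.png

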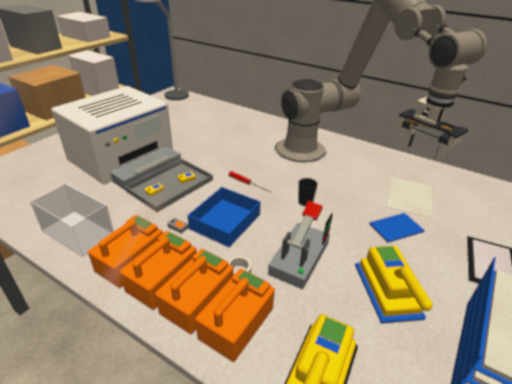

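View pics/side0.png

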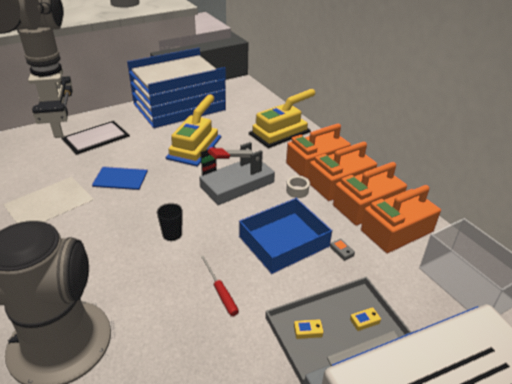

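View pics/wrist0.png

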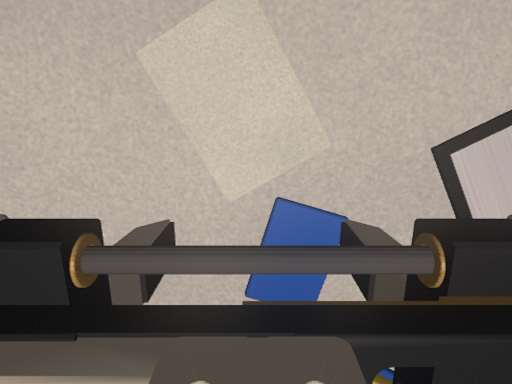

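The scene view shows the cassettes at about (153,188) and (187,176), the tote at (225,215), and the lever pad at (313,210). The side view shows the cassettes at (309,328) and (366,318), the tote at (285,235), and the pad at (218,153). Next I'll measure them.

```bash
cat > h.py <<'E'
import numpy as np, cv2
from plant import bot
def ray(n,u,v):
    c=bot.calibration(n);T=np.array(c["cam_to_world"])
    d=T[:3,:3]@np.array([(u-c["cx"])/c["fx"],(v-c["cy"])/c["fy"],1]);return T[:3,3],d/np.linalg.norm(d)
def onz(n,u,v,z):
    o,d=ray(n,u,v);return o+d*(z-o[2])/d[2]
def tri(p1,p2):
    (a,d),(b,e)=ray("scene",*p1),ray("side",*p2)
    s=np.linalg.lstsq(np.stack([d,-e],1),b-a,rcond=None)[0]
    p,q=a+s[0]*d,b+s[1]*e
    return (p+q)/2,np.linalg.norm(p-q)
E
python3 - <<'E'
from h import *
np.set_printoptions(precision=1,suppress=True)
for n in ("scene","side"):
    im=cv2.imread(f"pics/{n}0.png");hsv=cv2.cvtColor(im,cv2.COLOR_BGR2HSV)
    for nm,lo,hi,z in (("yel",(20,120,110),(34,255,255),24),("blue",(105,150,40),(125,255,255),60),("red",(172,140,100),(180,255,255),100),("red2",(0,180,100),(4,255,255),100)):
        m=cv2.inRange(hsv,lo,hi)
        cs,_=cv2.findContours(m,cv2.RETR_EXTERNAL,cv2.CHAIN_APPROX_NONE)
        for c in cs:
            if cv2.contourArea(c)<25: continue
            r=cv2.minAreaRect(c)
            x,y=r[0]
            P=np.array([onz(n,*p[0],z) for p in cv2.convexHull(c)])[:,:2].astype(np.float32)
            R=cv2.minAreaRect(P)
            if nm=="yel" and cv2.contourArea(c)>600: continue
            print(n,nm,"px",np.array(r[0]),cv2.contourArea(c),"world",np.array(R[0]),np.array(R[1]),R[2])
            if nm=="blue" and cv2.contourArea(c)>1000: print(cv2.boxPoints(R), cv2.approxPolyDP(cv2.convexHull(c),4,True)[:,0].tolist())
for n,b in (("scene",(100,130,360,300)),("side",(140,120,400,370))):
    im=cv2.imread(f"pics/{n}0.png")[b[1]:b[3],b[0]:b[2]]
    cv2.imwrite(f"pics/{n}_z.png",cv2.resize(im,None,fx=3 if n=="scene" else 2.4,fy=3 if n=="scene" else 2.4,interpolation=cv2.INTER_CUBIC))
E
```

```text
scene yel px [153.9 188.8] 94.5 world [ 609.2 -279.5] [53.5 68.3] 81.62177276611328
scene yel px [186.2 177.3] 85.0 world [ 484.9 -233.4] [58.5 63.4] 52.828712463378906
scene yel px [ 24.2 126. ] 228.5 world [  578.3 -1086.6] [299.7 160.1] 34.408626556396484
scene yel px [68.5 43.2] 561.5 world [ -400.6 -2254.7] [954.3 467.5] 0.4661068022251129
scene blue px [327.6 343.8] 111.0 world [852.  495.6] [15.3 46. ] 5.5737810134887695
scene blue px [381.4 301.7] 286.5 world [624.3 563.3] [182.1 108.7] 38.98251724243164
scene blue px [481.5 322. ] 2288.0 world [574.8 793.5] [101.3 433.6] 89.77786254882812
[[357.9 743.7]
 [791.4 742. ]
 [791.8 843.3]
 [358.3 845. ]] [[452, 383], [469, 303], [493, 261], [511, 383]]
scene blue px [393.5 263. ] 45.5 world [524.6 549.6] [14.9 43.1] 34.25673294067383
scene blue px [396.5 226.9] 754.5 world [364.1 514.5] [ 87.4 134.2] 54.74821090698242
scene blue px [223.1 214.4] 2360.5 world [615.1  40.9] [222.6 180.8] 1.599851131439209
[[501.3 128.1]
 [506.4 -52.6]
 [728.9 -46.4]
 [723.8 134.4]] [[220, 189], [258, 202], [257, 214], [228, 245], [189, 226], [189, 2
[... 1200 characters left out ...]
2, 238], [240, 222], [296, 199], [330, 230]]
side blue px [119.5 177.8] 787.0 world [280.7 431.5] [ 90.5 135.9] 54.940731048583984
side blue px [183.3 159.9] 79.0 world [479.6 428.1] [ 31.7 108.7] 48.68651580810547
side blue px [214. 102.] 172.0 world [752.4 722.1] [188.   64.5] 51.87602233886719
side blue px [179.3  85.9] 2889.5 world [696.9 954.3] [586.5 443.2] 89.41654968261719
[[ 472.3  663.3]
 [ 915.5  658.8]
 [ 921.5 1245.3]
 [ 478.3 1249.8]] [[224, 68], [223, 88], [183, 119], [153, 126], [135, 104], [128, 62], [198, 49]]
side red2 px [225.2 296.6] 233.5 world [ 329.2 -140.8] [89.8 18. ] 85.85063934326172
side red2 px [217.8 151.9] 96.0 world [566.6 358.4] [42.  57.2] 1.835897445678711
```

View pics/scene_z.png

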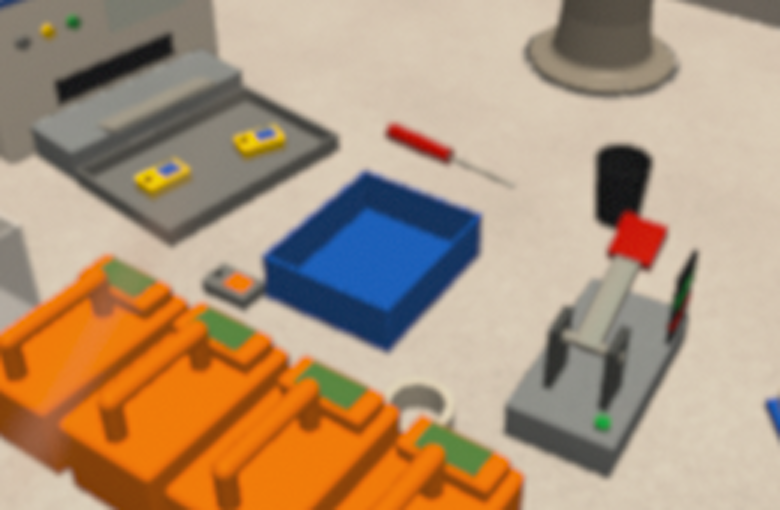

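View pics/side_z.png

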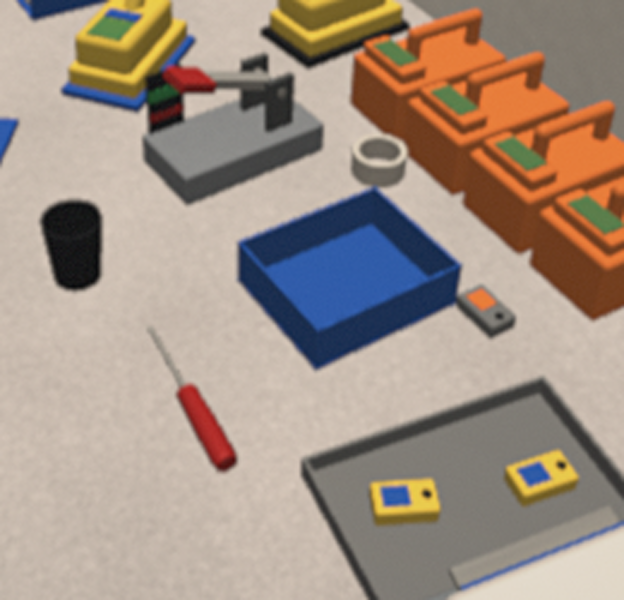

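Both zooms show the same layout. The console has its lever end (red pad) toward the robot, the tote is beside it, and the tray walls are visible. Next I'll cast the hand-read corners and triangulate.

Run:
```python
from h import *
np.set_printoptions(precision=1,suppress=True)
S=lambda x,y:(x/3+100-.33,y/3+130-.33)
D=lambda x,y:(x/2.4+140-.3,y/2.4+120-.3)
def T(nm,a,b):
    p,e=tri(S(*a),D(*b));print(nm,p,"gap",round(e,1))
T("c1win",(265,133),(395,496));T("c1dot",(247,141),(427,493))
T("c2win",(169,169),(534,474));T("c2dot",(152,178),(561,464))
T("tray +x+y?",(172,237),(543,380));T("tray -x+y",(337,143),(302,462))
T("tote a",(367,172),(238,243));T("tote b",(481,215),(377,188));T("tote c",(388,313),(460,265));T("tote d",(265,257),(318,333))
T("pad A",(625,212),(166,69));T("pad ctr",(638,239),(190,78))
T("gauge top",(695,252),(150,76))
T("con top nearcorner",(507,408),(320,122));T("con top",(608,452),(272,95))
T("hinge post r",(623,330),(255,60));T("hinge post l",(560,310),(285,78))
print("console corners top z45");
for p in ((507,408),(608,452),(688,322)):print(onz("scene",*S(*p),45))
for p in ((145,140),(187,178),(322,125)):print(onz("side",*D(*p),45))
print("cup",onz("side",*D(73,217),85),onz("scene",*S(624,162),85), "driver",[onz("side",*D(*p),15) for p in ((225,462),(150,328))])
print("grey",onz("side",*D(486,305),20),"roll",onz("side",*D(379,150),35))
print("step edge z50 scene",onz("scene",*S(70,150),50),onz("scene",*S(240,68),50))
```

```text
c1win [ 467.3 -243.4   25. ] gap 3.3
c1dot [ 494.  -253.    23.3] gap 7.3
c2win [ 594.1 -287.2   24. ] gap 4.0
c2dot [ 621.5 -290.6   25.2] gap 7.8
tray +x+y? [ 683.1 -197.9   16.5] gap 7.1
tray -x+y [ 419.2 -163.5   14.2] gap 0.5
tote a [499.    5.7 102.5] gap 101.0
tote b [612.6 101.4 115. ] gap 120.0
tote c [686.9  34.1  11.3] gap 124.1
tote d [576.9 -64.6  -2.2] gap 131.1
pad A [515.7 284.9 163.7] gap 24.6
pad ctr [540.4 299.1 144.3] gap 3.7
gauge top [509.6 347.  129.7] gap 4.1
con top nearcorner [710.4 263.1  41.7] gap 2.0
con top [695.8 360.7  30.8] gap 1.7
hinge post r [645.  332.2 121.8] gap 12.3
hinge post l [654.9 274.2 124.1] gap 10.9
console corners top z45
[714. 264.  45.]
[708.6 364.4  45. ]
[511.  355.8  45. ]
[494. 334.  45.]
[504.9 239.9  45. ]
[706.  253.5  45. ]
cup [342.7 193.6  85. ] [344.1 198.7  85. ] driver [array([ 355.8, -128.2,   15. ]), array([369.9,  64. ,  15. ])]
grey [701.3 -89.   20. ] roll [747.9 184.3  35. ]
step edge z50 scene [ 656.6 -381.1   50. ] [ 390.8 -349.    50. ]
```

```bash
python3 - <<'E'
from h import *
np.set_printoptions(precision=1,suppress=True)
S=lambda x,y:(x/3+100-.33,y/3+130-.33)
D=lambda x,y:(x/2.4+140-.3,y/2.4+120-.3)
print([onz("scene",*S(*p),60)[:2] for p in ((367,172),(481,215),(388,313),(265,257))])
print([onz("side",*D(*p),60)[:2] for p in ((238,243),(377,188),(460,265),(318,333))])
a=np.mean([onz("scene",*S(*p),60)[:2] for p in ((367,172),(481,215),(388,313),(265,257))],0)
b=np.mean([onz("side",*D(*p),60)[:2] for p in ((238,243),(377,188),(460,265),(318,333))],0)
print(a,b)
E
python3 -m inch '[4,-5,1,0,0,0,0.4, 8,-9,2,0,0,0,0.4, 12,-14,2,0,0,0,0.4, 16,-18,3,0,0,0,0.4, 20,-23,3,0,0,0,0.4]'
```

```text
[array([501.1, -53.3]), array([495.7,  99.8]), array([684.4, 108.6]), array([686.9, -48.1])]
[array([492.9,  92.7]), array([682.4,  97.6]), array([685.1, -56.1]), array([496.9, -65.8])]
[592.   26.7] [589.3  17.1]
time: 0.65
tool_pos: [330.6, 309.4, 225.8]
tcp_rot: [-3.141, 0.0, 2.819]
contact_force: [0.8, 1.2, -0.0]
grip_width: 64.9
```

Tote centre is about (591,22) and its measured size of 189x155 matches. I'll carry on to cassette 1.

```bash
python3 -m inch '[2,-4.5,0,0,0,0,0.4, 4,-9,0,0,0,0,0.4, 6,-13.5,0,0,0,0,0.4, 8,-18,0,0,0,0,0.4, 10,-22.5,0,0,0,0,0.4]'; python3 -m inch '[1,-4.5,0,0,0,0,0.4, 2,-9,0,0,0,0,0.4, 3,-13.5,0,0,0,0,0.4, 3.5,-18,0,0,0,0,0.4, 4,-22.5,0,0,0,0,0.4]';python3 - <<'E'
from h import *
o=bot.get_obs();print(o['time'],o['tool_pos'],o['tcp_rot'],o['joint_positions'])
E
```

```text
time: 1.15
tool_pos: [430.9, 82.5, 225.8]
tcp_rot: [-3.141, 0.0, 2.819]
contact_force: [1.3, -0.1, 0.5]
grip_width: 64.5
time: 1.65
tool_pos: [470.8, -144.4, 225.6]
tcp_rot: [-3.141, -0.0, 2.819]
contact_force: [0.9, 0.6, 0.1]
grip_width: 64.2
1.65 [ 470.75381834 -144.4454054   225.55353442] [-3.14145797e+00 -3.34778461e-06  2.81891592e+00] [-4.53406149e-01  2.61125642e-01  1.56342402e+00 -1.38401372e-04
  1.31702876e+00 -1.70149100e+00]
```

```bash
python3 -m inch '[0.2,-2,-0.5,0,0,-1,0.4, 0.4,-4,-1,0,0,-2,0.4, 0.6,-6,-2,0,0,-3,0.4, 0.8,-8,-3,0,0,-4,0.4, 0.8,-10,-4,0,0,-4,0.4]';python3 - <<'E'
from h import *
np.set_printoptions(precision=1,suppress=True)
im=bot.capture("wrist");cv2.imwrite("pics/w1.png",im[:,:,::-1])
im=bot.capture("side");cv2.imwrite("pics/s1.png",im[:,:,::-1])
E
```

```text
time: 2.15
tool_pos: [478.7, -245.2, 184.8]
tcp_rot: [3.141, -0.0, 2.749]
contact_force: [0.5, 0.7, -0.7]
grip_width: 64.0
```

View pics/w1.png

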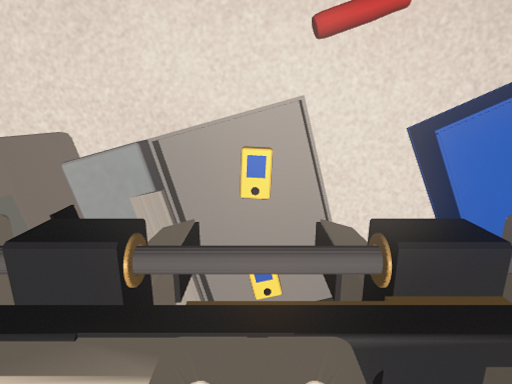

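View pics/s1.png

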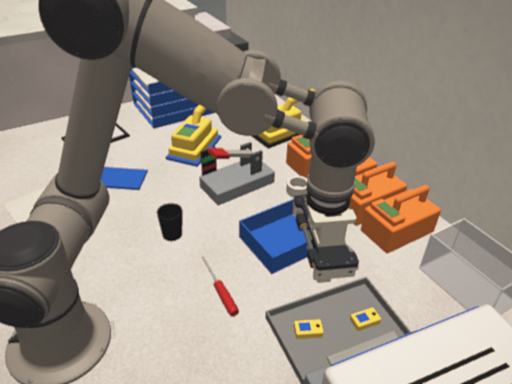

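The wrist image shows cassette 1 in full at (256,173), with cassette 2 half-hidden near (265,283). The tray edges and the tote are clear.

```bash
cat > wc.py <<'E'
from h import *
np.set_printoptions(precision=1,suppress=True)
def cass(im,z=24,n="wrist"):
    hsv=cv2.cvtColor(im,cv2.COLOR_BGR2HSV);m=cv2.inRange(hsv,(20,120,110),(34,255,255))
    for c in cv2.findContours(m,cv2.RETR_EXTERNAL,cv2.CHAIN_APPROX_NONE)[0]:
        if cv2.contourArea(c)<150: continue
        P=np.array([onz(n,*p[0],z) for p in cv2.convexHull(c)])[:,:2].astype(np.float32)
        R=cv2.minAreaRect(P);print(np.array(cv2.minAreaRect(c)[0]),"world",np.array(R[0]),np.array(R[1]),R[2])
E
python3 - <<'E'
from wc import *
cass(cv2.imread("pics/w1.png"))
print("tray corner",onz("wrist",302,97,26),"edge",onz("wrist",330,215,26), "dots",onz("wrist",255,191,24),onz("wrist",267,292,24),"step edge",onz("wrist",150,142,50),"win",onz("wrist",257,167,24),onz("wrist",264,279,24))
E
```

```text
[265.3 284.1] world [ 614.  -291.1] [35.5 37.3] 79.74628448486328
[255.5 172.4] world [ 476.5 -247.8] [34.9 60.2] 65.21084594726562
tray corner [ 418.7 -169.2   26. ] edge [ 557.  -185.4   26. ] dots [ 496.1 -256.5   24. ] [ 624.9 -293.7   24. ] step edge [ 399.7 -334.3   50. ] win [ 470.8 -243.4   24. ] [ 606.3 -290.2   24. ]
```

```bash
python3 -m inch '[-0.2,-0.2,-4,0,0,-2,0.4, -0.2,-0.3,-8,0,0,-2,0.4, -0.2,-0.3,-11.5,0,0,-2,0.4, -0.2,-0.3,-13.5,0,0,-2,0.4, -0.2,-0.3,-14.5,0,0,-2,0.4]';python3 - <<'E'
from h import *
im=bot.capture("side");cv2.imwrite("pics/s2.png",cv2.resize(im[200:384,180:450,::-1],None,fx=2.8,fy=2.8))
E
```

```text
time: 2.75
tool_pos: [475.0, -247.5, 37.1]
tcp_rot: [3.141, -0.006, 2.712]
contact_force: [-0.4, 0.4, 0.4]
grip_width: 64.5
```

View pics/s2.png

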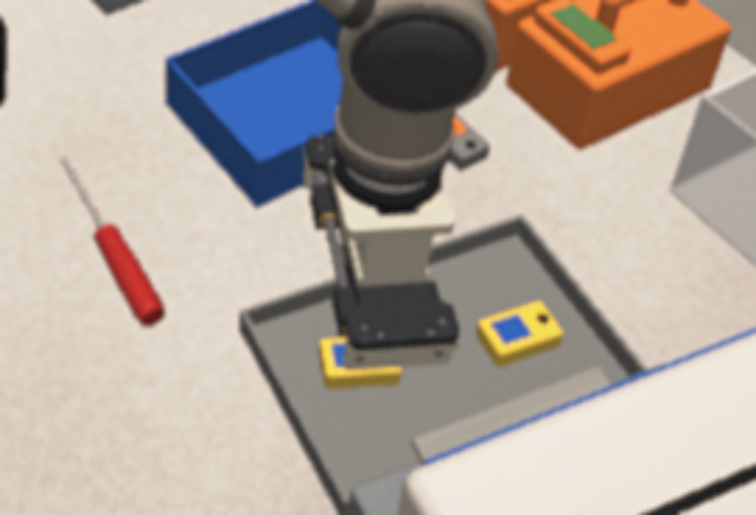

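The gripper is centred over cassette 1 (about (360,360) in the zoom). I'll descend and close.

```bash
python3 -m inch '[0.1,0,-1.5,0,0,0,0.4, 0.1,0,-2.5,0,0,0,0.4, 0.1,0,-3,0,0,0,0.4, 0.1,0,-3,0,0,0,0.4, 0.1,0,-3,0,0,0,-0.5]'; python3 -m inch '[0,0,0,0,0,0,-1, 0,0,0,0,0,0,-1, 0,0,0,0,0,0,-1, 0,0,0,0,0,0,-1, 0,0,0,0,0,0,-1]'
```

```text
time: 3.3
tool_pos: [476.3, -247.8, 7.3]
tcp_rot: [3.141, -0.006, 2.712]
contact_force: [0.1, -1.2, 0.3]
grip_width: 59.7
time: 3.8
tool_pos: [476.3, -247.8, 7.4]
tcp_rot: [3.141, -0.005, 2.712]
contact_force: [0.3, -0.1, -0.4]
grip_width: 20.8
```

A width of 20.8 is too small for a 36 mm cassette, so I'll look before moving.

Run:
```python
from h import *
print(bot.get_obs()['grip_width'])
im=bot.capture("side");cv2.imwrite("pics/s3.png",cv2.resize(im[230:384,220:430,::-1],None,fx=3.5,fy=3.5))
im=bot.capture("scene");cv2.imwrite("pics/c3.png",cv2.resize(im[130:230,90:250,::-1],None,fx=4.5,fy=4.5))
im=bot.capture("wrist");cv2.imwrite("pics/w3.png",im[:,:,::-1])
print(bot.get_obs()['grip_width'])
```

```text
20.813446768196517
8.503348169770664
```

View pics/s3.png

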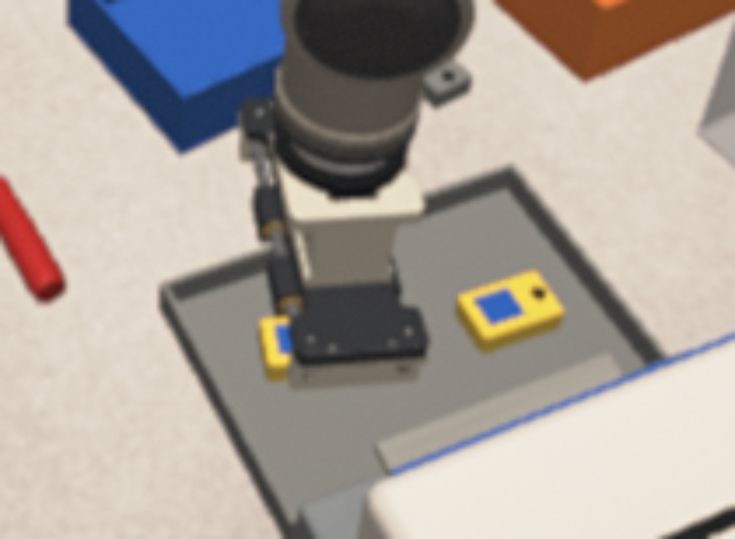

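View pics/c3.png

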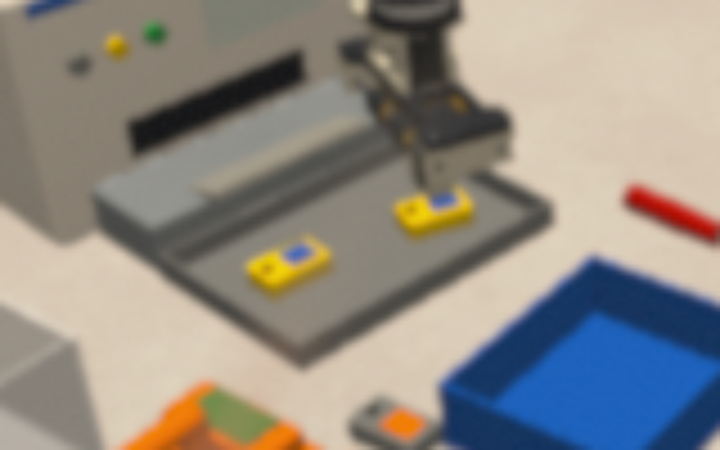

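View pics/w3.png

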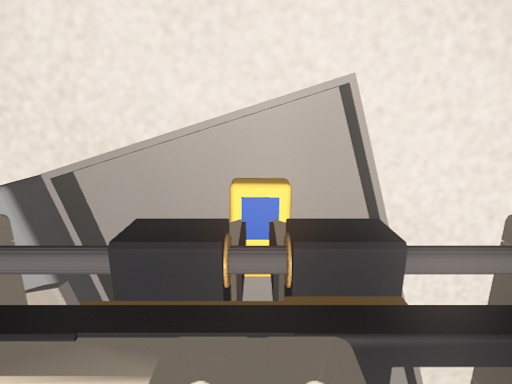

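```bash
cat >> h.py <<'E'
def proj(n,p):
    c=bot.calibration(n);T=np.array(c["cam_to_world"]);q=T[:3,:3].T@(np.asarray(p,float)-T[:3,3])
    return np.array([c["cx"]+c["fx"]*q[0]/q[2],c["cy"]+c["fy"]*q[1]/q[2]]).round(1)
E
python3 - <<'E'
from h import *
o=bot.get_obs();t=o['tool_pos'];print(t,o['tcp_rot'],o['joint_positions'],o['grip_width'])
for z in (0,20,40,80):print(z,[proj(n,t+[0,0,z]) for n in ("scene","side","wrist")])
print(bot.calibration("wrist")["cam_to_world"][:3,3]-t)
im=bot.capture("wrist");cv2.imwrite("pics/w4.png",cv2.resize(im[150:330,150:370,::-1],None,fx=3.3,fy=3.3))
im=bot.capture("scene");cv2.imwrite("pics/c4.png",cv2.resize(im[90:200,140:260,::-1],None,fx=5,fy=5))
E
```

```text
[ 476.2567634  -247.78478379    7.28389912] [ 3.14084565 -0.005644    2.71228179] [-6.22302669e-01  5.93508002e-01  1.71277694e+00 -4.68738671e-04
  8.40990256e-01 -1.76347251e+00] 8.503348169770664
0 [array([185.5, 178.6]), array([307.4, 330.8]), array([257.5, 219.9])]
20 [array([185.1, 174.2]), array([308.2, 325.3]), array([257.6, 231.3])]
40 [array([184.7, 169.8]), array([309. , 319.6]), array([257.7, 245.6])]
80 [array([183.8, 160.7]), array([310.8, 307.8]), array([257.9, 288. ])]
[-59.68247423  26.87362298 186.19768099]
```

View pics/c4.png

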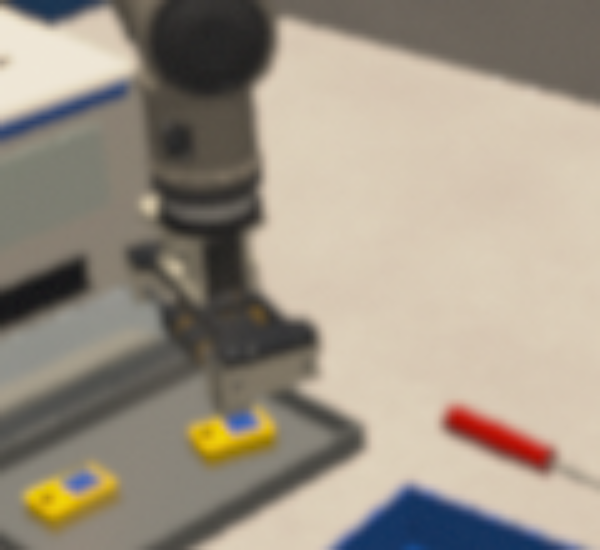

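View pics/w4.png

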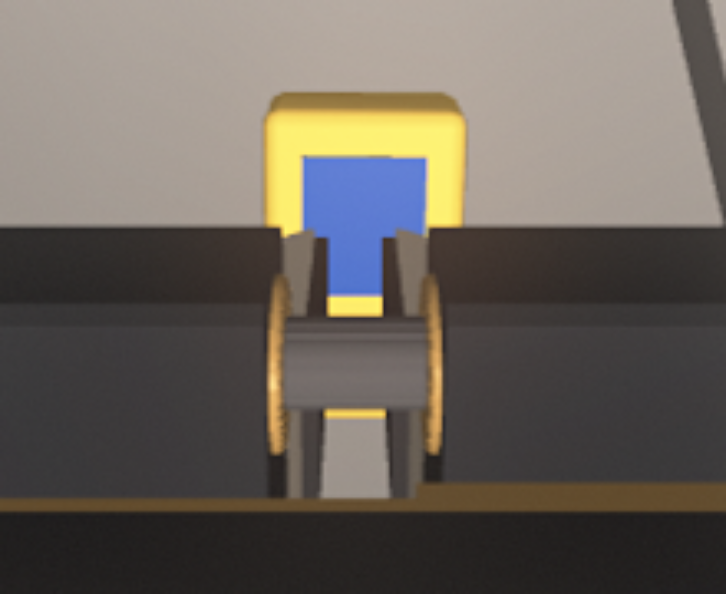

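The fingers have closed to 8.5 mm above the undisturbed cassette. In the wrist view the finger tips look about 25–28 mm above the nominal TCP. I'll reopen and feel downward in small steps, watching the force.

```bash
python3 -m inch '[0,0,0,0,0,0,0.4, 0,0,0,0,0,0,0.4, 0,0,0,0,0,0,0.4, 0,0,0,0,0,0,0.4, 0,0,0,0,0,0,0.4]'; python3 -m inch '[0,0,0,0,0,0,0.4, 0,0,-0.2,0,0,0,0.4, 0,0,-0.4,0,0,0,0.4, 0,0,-0.6,0,0,0,0.4, 0,0,-0.6,0,0,0,0.4]'
python3 - <<'E'
from h import *
im=bot.capture("wrist");cv2.imwrite("pics/w5.png",im[:,:,::-1])
E
```

```text
time: 4.55
tool_pos: [476.3, -247.8, 7.3]
tcp_rot: [3.141, -0.006, 2.712]
contact_force: [-0.6, 0.9, -0.7]
grip_width: 37.9
time: 5.05
tool_pos: [476.0, -247.6, 0.9]
tcp_rot: [3.141, -0.006, 2.712]
contact_force: [0.5, -0.1, 0.4]
grip_width: 64.4
```

View pics/w5.png

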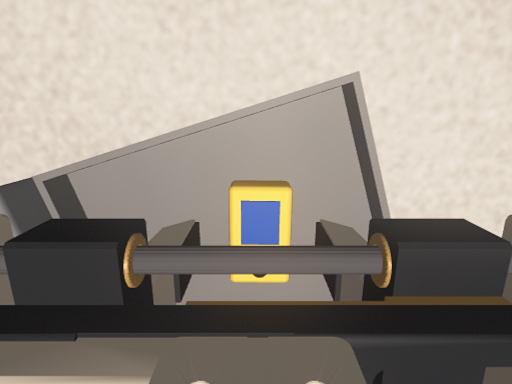

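Nominal z is 0.9, below the tray floor, with no contact. That confirms the real tips are higher. The cassette is centred between the fingers. I'll go further down.

```bash
python3 -m inch '[0,0,-0.2,0,0,0,0.4, 0,0,-0.4,0,0,0,0.4, 0,0,-0.6,0,0,0,0.4, 0,0,-0.8,0,0,0,0.4, 0,0,-0.8,0,0,0,0.4]'; python3 -m inch '[0,0,-0.1,0,0,0,0.4, 0,0,-0.2,0,0,0,0.4, 0,0,-0.3,0,0,0,0.4, 0,0,-0.4,0,0,0,0.4, 0,0,-0.4,0,0,0,0.4]'
```

```text
time: 5.6
tool_pos: [475.9, -247.6, -7.3]
tcp_rot: [3.141, -0.007, 2.712]
contact_force: [-0.2, -0.5, -1.0]
grip_width: 63.9
time: 6.1
tool_pos: [475.9, -247.5, -11.4]
tcp_rot: [3.141, -0.007, 2.712]
contact_force: [-0.8, -0.0, -0.3]
grip_width: 64.6
```

```bash
python3 -m inch '[0,0,-0.1,0,0,0,0.4, 0,0,-0.2,0,0,0,0.4, 0,0,-0.3,0,0,0,0.4, 0,0,-0.4,0,0,0,0.4, 0,0,-0.4,0,0,0,0.4]'
```

```text
time: 6.6
tool_pos: [475.7, -247.4, -15.6]
tcp_rot: [3.141, -0.007, 2.712]
contact_force: [0.5, 0.6, 0.8]
grip_width: 64.3
```

```bash
python3 -m inch '[0,0,-0.1,0,0,0,0.4, 0,0,-0.2,0,0,0,0.4, 0,0,-0.3,0,0,0,0.4, 0,0,-0.3,0,0,0,0.4, 0,0,-0.3,0,0,0,0.4]'; python3 -m inch '[0,0,0,0,0,0,-1, 0,0,0,0,0,0,-1, 0,0,0,0,0,0,-1, 0,0,0,0,0,0,-1, 0,0,0,0,0,0,-1]'
```

```text
time: 7.1
tool_pos: [475.8, -247.4, -18.6]
tcp_rot: [3.141, -0.007, 2.712]
contact_force: [0.6, 0.5, 0.7]
grip_width: 64.2
time: 7.6
tool_pos: [475.8, -247.4, -18.6]
tcp_rot: [3.14, -0.007, 2.712]
contact_force: [1.0, 0.2, 1.0]
grip_width: 35.8
```

Gripped at 35.8 mm, which matches the 36 mm cassette. Lifting now.

```bash
python3 -m inch '[0,0,0.5,0,0,0,-1, 0,0,2,0,0,0,-1, 0,0,5,0,0,0,-1, 0,0,9,0,0,0,-1, 0,0,13,0,0,0,-1]'
python3 - <<'E'
from h import *
im=bot.capture("wrist");cv2.imwrite("pics/w6.png",im[:,:,::-1])
im=bot.capture("side");cv2.imwrite("pics/s6.png",cv2.resize(im[130:384,180:450,::-1],None,fx=2.3,fy=2.3))
print(bot.get_obs()['tool_pos'],bot.get_obs()['grip_width'])
E
```

```text
time: 8.1
tool_pos: [475.3, -247.1, 112.8]
tcp_rot: [3.14, -0.008, 2.712]
contact_force: [0.5, -0.6, -0.6]
grip_width: 35.9
[ 478.62216391 -249.34666895  117.17525113] 35.928876015185445
```

View pics/w6.png

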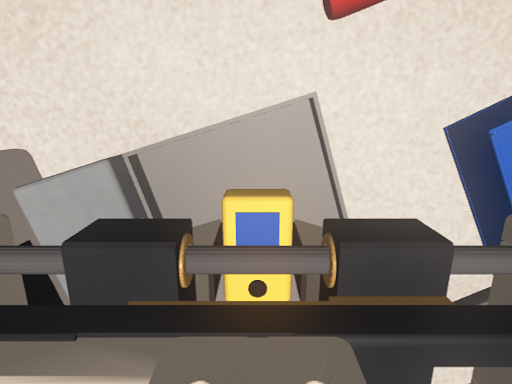

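View pics/s6.png

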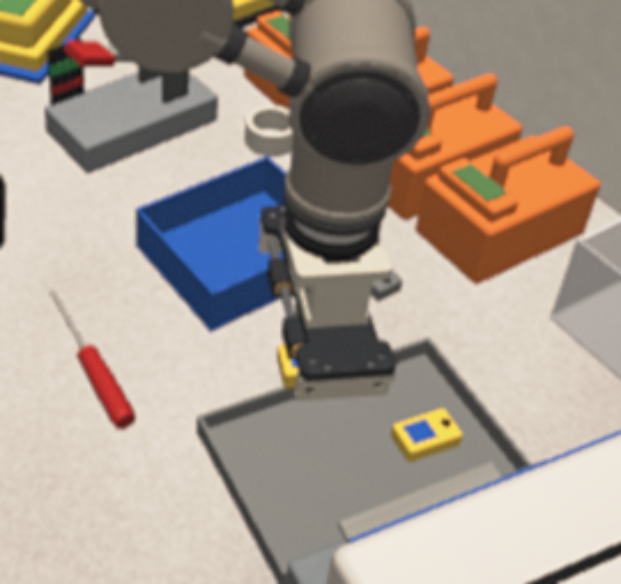

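Cassette 1 is held squarely (seen at (258,245)). I'll carry it to the tote's near half.

```bash
python3 -m inch '[1.4,4,1.5,0,0,2,-1, 2.8,8.5,2,0,0,4,-1, 4.2,13,2,0,0,6,-1, 5.6,17.5,2,0,0,8,-1, 6.6,21.5,2,0,0,10,-1]';  python3 -m inch '[0.2,2,-1,0,0,0,-1, 0.4,4,-3,0,0,0,-1, 0.4,5,-6,0,0,0,-1, 0.4,5.5,-8,0,0,0,-1, 0.4,5.5,-9,0,0,0,-1]'
python3 - <<'E'
from h import *
im=bot.capture("scene");cv2.imwrite("pics/c7.png",cv2.resize(im[110:270,140:350,::-1],None,fx=3.5,fy=3.5))
o=bot.get_obs();print(o['tool_pos'],o['grip_width'])
E
```

```text
time: 8.7
tool_pos: [544.7, -32.2, 136.8]
tcp_rot: [-3.141, 0.003, 2.889]
contact_force: [0.4, -1.3, -0.9]
grip_width: 35.9
time: 9.2
tool_pos: [547.0, 23.8, 44.4]
tcp_rot: [-3.14, -0.001, 2.89]
contact_force: [-0.3, 0.3, -0.4]
grip_width: 35.4
[546.89810358  23.20168579  43.86324552] 35.72720667214272
```

View pics/c7.png

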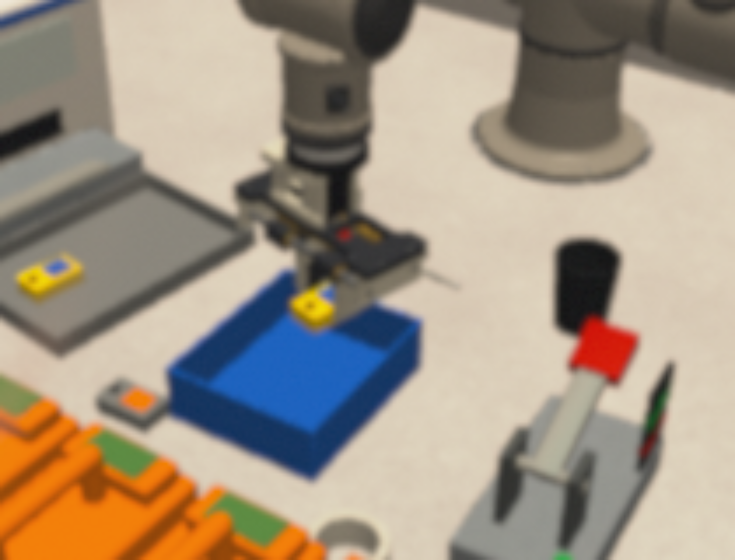

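The cassette is over the tote's near half at about (315,305), clear of the walls. Lowering and releasing.

```bash
python3 -m inch '[0.3,0,-1,0,0,0,-1, 0.5,0,-2.5,0,0,0,-1, 0.5,0,-3.8,0,0,0,-1, 0.5,0,-4.5,0,0,0,-1, 0.5,0,-4.5,0,0,0,-1]';  python3 -m inch '[0,0,0,0,0,0,0.3, 0,0,0,0,0,0,0.3, 0,0,0,0,0,0,0.3, 0,0,0,0,0,0,0.3, 0,0,0,0,0,0,0.3]'; python3 -m inch '[0,0,3,0,0,0,0.3, 0,0,7,0,0,0,0.3, 0,0,11,0,0,0,0.3, 0,-2,14,0,0,0,0.3, 0.5,-5,16,0,0,0,0.4]'
python3 - <<'E'
from h import *
im=bot.capture("scene");cv2.imwrite("pics/c8.png",cv2.resize(im[110:270,140:350,::-1],None,fx=3.5,fy=3.5))
o=bot.get_obs();print(o['tool_pos'],o['grip_width'])
E
```

```text
time: 9.75
tool_pos: [551.3, 23.0, -2.0]
tcp_rot: [-3.14, -0.003, 2.889]
contact_force: [0.9, -0.3, -0.4]
grip_width: 35.8
time: 10.25
tool_pos: [551.5, 23.0, -1.7]
tcp_rot: [-3.14, -0.003, 2.889]
contact_force: [-0.4, -0.2, -0.4]
grip_width: 59.1
time: 10.75
tool_pos: [556.9, -26.3, 161.3]
tcp_rot: [-3.14, 0.0, 2.892]
contact_force: [0.6, -0.3, -0.0]
grip_width: 62.8
[559.42897939 -31.82282289 163.91593021] 64.0598619778398
```

View pics/c8.png

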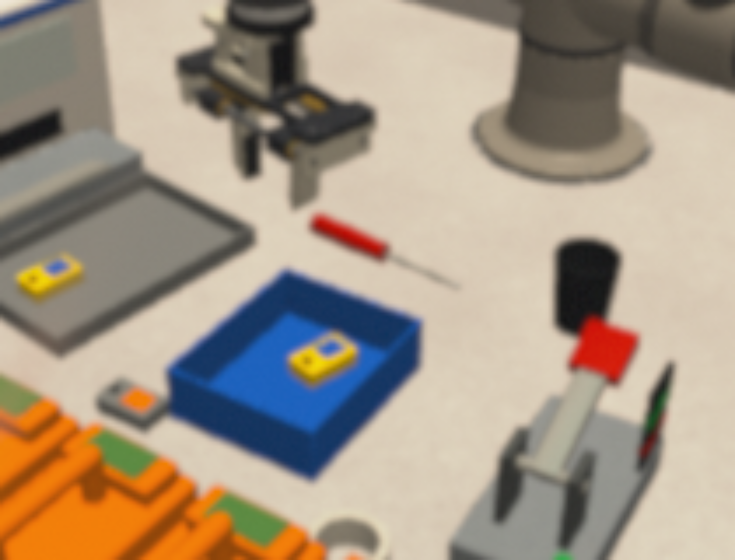

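Cassette 1 lies flat in the tote at about (322,357). On to cassette 2.

```bash
python3 -m inch '[0.9,-4.5,0.5,0,0,1,0.4, 1.8,-9,1,0,0,2,0.4, 2.7,-13.5,1,0,0,4,0.4, 3.6,-18,1,0,0,5,0.4, 4.2,-22,1,0,0,6,0.4]';  python3 -m inch '[0.1,-2,0,0,0,0,0.4, 0.2,-3.5,0,0,0,0,0.4, 0.2,-3.5,0,0,0,0,0.4, 0.2,-3.5,0,0,0,0,0.4, 0.2,-3.5,0,0,0,0,0.4]'
python3 - <<'E'
from wc import *
print(bot.get_obs()['tool_pos'])
im=bot.capture("wrist");cv2.imwrite("pics/w9.png",im[:,:,::-1]);cass(im[:,:,::-1].copy())
E
```

```text
time: 11.3
tool_pos: [601.5, -254.0, 173.7]
tcp_rot: [-3.138, 0.007, 2.994]
contact_force: [0.9, 0.4, -0.3]
grip_width: 64.4
time: 11.8
tool_pos: [603.7, -287.4, 173.9]
tcp_rot: [-3.138, 0.007, 2.995]
contact_force: [-0.3, -0.0, 0.5]
grip_width: 64.3
[ 603.7 -287.4  173.9]
[256.5 174.5] world [ 605.1 -289.4] [34.7 60.7] 80.85682678222656
```

View pics/w9.png

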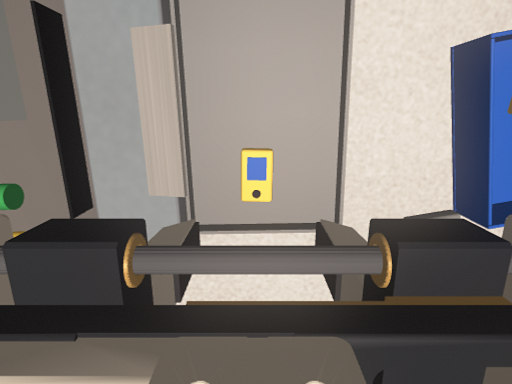

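Cassette 2 is at (257,175), which maps to (605,-289) with size 35x61, as expected. Descending.

```bash
python3 -m inch '[0.1,-0.2,-4,0,0,-0.5,0.4, 0.1,-0.2,-8,0,0,-0.5,0.4, 0.1,-0.2,-11.5,0,0,-0.5,0.4, 0.1,-0.2,-14,0,0,-0.5,0.4, 0.1,-0.2,-15,0,0,-0.5,0.4]';  python3 -m inch '[0,0,-1,0,0,0,0.4, 0,0,-2,0,0,0,0.4, 0,0,-3,0,0,0,0.4, 0,0,-3.5,0,0,0,0.4, 0,0,-3.5,0,0,0,0.4]'
```

```text
time: 12.35
tool_pos: [603.5, -287.3, 21.3]
tcp_rot: [-3.14, 0.002, 2.988]
contact_force: [0.5, -0.0, 1.0]
grip_width: 64.3
time: 12.85
tool_pos: [603.3, -287.2, -14.2]
tcp_rot: [-3.14, 0.002, 2.988]
contact_force: [1.0, 0.2, 0.1]
grip_width: 64.2
```

```bash
python3 -m inch '[0.1,-0.2,-0.1,0,0,0,0.4, 0.1,-0.2,-0.3,0,0,0,0.4, 0.1,-0.2,-0.4,0,0,0,0.4, 0.1,-0.2,-0.4,0,0,0,0.4, 0.1,-0.2,-0.4,0,0,0,0]';  python3 -m inch '[0,0,0,0,0,0,-1, 0,0,0,0,0,0,-1, 0,0,0,0,0,0,-1, 0,0,0,0,0,0,-1, 0,0,0,0,0,0,-1]'
```

```text
time: 13.35
tool_pos: [604.3, -289.2, -18.1]
tcp_rot: [-3.14, 0.002, 2.988]
contact_force: [0.4, 0.0, 1.2]
grip_width: 59.9
time: 13.85
tool_pos: [604.3, -289.2, -18.1]
tcp_rot: [-3.14, 0.002, 2.988]
contact_force: [-0.5, 0.5, 1.4]
grip_width: 35.6
```

```bash
python3 -m inch '[0,0,0.5,0,0,0,-1, 0,0,2,0,0,0,-1, 0,0,6,0,0,0,-1, 0,0,10.5,0,0,0,-1, 0,0.5,15,0,0,0,-1]'; python3 -m inch '[0.6,4.5,1,0,0,0,-1, 1.2,9,1,0,0,0,-1, 1.8,13.5,1,0,0,0,-1, 2.4,18,1,0,0,0,-1, 3,22.5,1,0,0,0,-1]'
python3 -m inch '[0,2.5,0,0,0,0,-1, 0,5,0,0,0,0,-1, 0,7.5,-1,0,0,0,-1, 0,8,-4,0,0,0,-1, 0,8,-7,0,0,0,-1]'
python3 - <<'E'
from h import *
im=bot.capture("scene");cv2.imwrite("pics/c10.png",cv2.resize(im[110:270,140:350,::-1],None,fx=3.5,fy=3.5))
o=bot.get_obs();print(o['tool_pos'],o['grip_width'])
E
```

```text
time: 14.35
tool_pos: [604.2, -284.6, 134.8]
tcp_rot: [-3.14, 0.003, 2.987]
contact_force: [1.4, -0.8, -0.9]
grip_width: 35.6
time: 14.85
tool_pos: [634.3, -58.0, 146.4]
tcp_rot: [-3.14, 0.004, 2.987]
contact_force: [1.4, -0.8, -0.8]
grip_width: 35.8
time: 15.35
tool_pos: [635.2, 23.6, 78.0]
tcp_rot: [-3.14, 0.008, 2.989]
contact_force: [0.1, 0.8, -0.5]
grip_width: 35.8
[631.64992668  23.12931396  71.78479197] 35.95463401295191
```

View pics/c10.png

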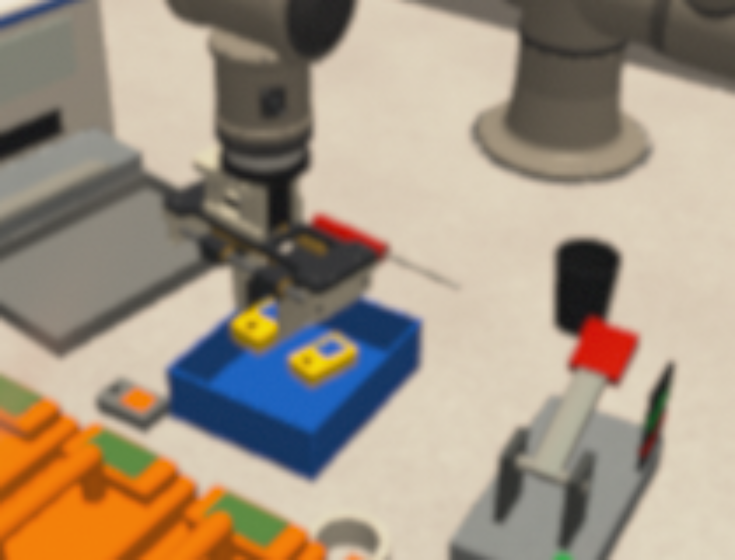

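Cassette 2 is held above the tote. Its position computed from the tool pose is (632,23), clear of cassette 1 at x 551. Lowering and releasing.

```bash
python3 -m inch '[0.3,0,-2,0,0,0,-1, 0.5,0,-4.5,0,0,0,-1, 0.5,0,-6.5,0,0,0,-1, 0.5,0,-7.4,0,0,0,-1, 0.5,0,-7.4,0,0,0,-1]';  python3 -m inch '[0,0,0,0,0,0,0.2, 0,0,0,0,0,0,0.2, 0,0,0,0,0,0,0.2, 0,0,0,0,0,0,0.2, 0,0,0,0,0,0,0.2]'; python3 -m inch '[0,0,3,0,0,0,0.2, 0,0,7,0,0,0,0.2, 0,0,11,0,0,0,0.2, 0,0,16,0,0,0,0.2, 0,0,20,0,0,0,-1]'
python3 - <<'E'
from h import *
o=bot.get_obs();print(o['tool_pos'],o['grip_width'],o['joint_positions'])
im=bot.capture("scene");cv2.imwrite("pics/c11.png",cv2.resize(im[110:270,140:350,::-1],None,fx=3.5,fy=3.5))
im=bot.capture("wrist");cv2.imwrite("pics/w11.png",im[:,:,::-1])
E
```

```text
time: 15.9
tool_pos: [636.3, 23.0, -2.3]
tcp_rot: [-3.139, -0.003, 2.988]
contact_force: [0.3, 0.1, -0.1]
grip_width: 35.7
time: 16.4
tool_pos: [636.5, 23.0, -1.9]
tcp_rot: [-3.139, -0.003, 2.988]
contact_force: [-0.1, 0.1, 0.9]
grip_width: 54.9
time: 16.9
tool_pos: [636.7, 23.0, 201.2]
tcp_rot: [-3.139, -0.0, 2.988]
contact_force: [1.3, -0.1, -0.1]
grip_width: 50.6
[636.71994873  22.9803529  201.24808342] 50.610125562359705 [-0.08282661  0.55213924  1.17911877 -0.002404    1.41081164 -1.49971604]
```

View pics/c11.png

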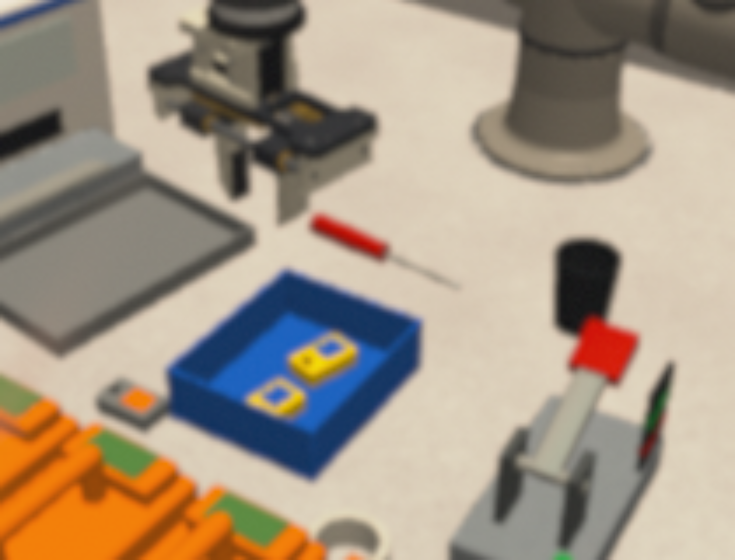

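View pics/w11.png

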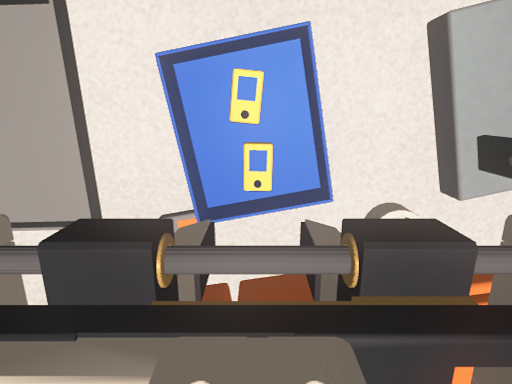

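Both yellow cassettes lie flat and apart in the upright tote (wrist view (247,97) and (258,167)). I'll close the gripper and move to look at the lever pad.

```bash
python3 -m inch '[-0.4,4.5,1,0,0,0,-1, -0.8,9,2,0,0,0,-1, -1.2,13.5,3,0,0,0,-1, -1.6,18,4,0,0,0,-1, -2,22.5,5,0,0,0,-1]'; python3 -m inch '[-0.4,2,0,0,0,0.5,-1, -0.8,4,0,0,0,1,-1, -1.2,5,0,0,0,2,-1, -1.6,5,0,0,0,3,-1, -1.6,5,0,0,0,3,-1]'
python3 - <<'E'
from wc import *
o=bot.get_obs();print(o['tool_pos'],o['grip_width'],o['joint_positions'])
for n in ("scene","side","wrist"):
    im=bot.capture(n)[:,:,::-1].copy();cv2.imwrite(f"pics/{n}12.png",im)
    hsv=cv2.cvtColor(im,cv2.COLOR_BGR2HSV);m=cv2.inRange(hsv,(0,170,90),(5,255,255))|cv2.inRange(hsv,(175,170,90),(180,255,255))
    for c in cv2.findContours(m,cv2.RETR_EXTERNAL,cv2.CHAIN_APPROX_NONE)[0]:
        if cv2.contourArea(c)>60:
            r=cv2.minAreaRect(c);print(n,np.array(r[0]),np.array(r[1]),r[2],cv2.contourArea(c),"z148",onz(n,*r[0],148))
E
```

```text
time: 17.5
tool_pos: [618.9, 249.5, 255.3]
tcp_rot: [-3.14, 0.009, 2.988]
contact_force: [1.1, -0.4, 0.1]
grip_width: 3.8
time: 18.0
tool_pos: [602.5, 298.7, 255.1]
tcp_rot: [-3.139, 0.009, 3.041]
contact_force: [0.3, 0.2, -0.5]
grip_width: 0.3
[602.5 298.7 255.1] 0.25529947392003305 [ 0.3  0.6  1.  -0.   1.6 -1.1]
scene [312. 209.] [15.6 15.2] 21.801410675048828 182.0 z148 [541.8 300.  148. ]
side [225.1 296.6] [35.2  8.6] 60.2551155090332 247.5 z148 [ 311.3 -177.2  148. ]
side [218.5 152.5] [ 9. 21.] 90.0 106.5 z148 [536.8 290.8 148. ]
wrist [252.1 119.9] [47.8 45. ] 79.99201965332031 1689.0 z148 [543.3 299.  148. ]
```

View pics/wrist12.png

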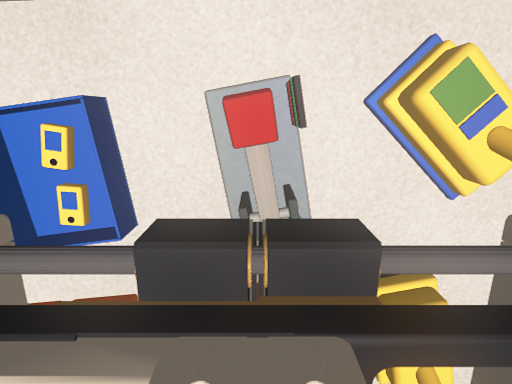

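View pics/side12.png

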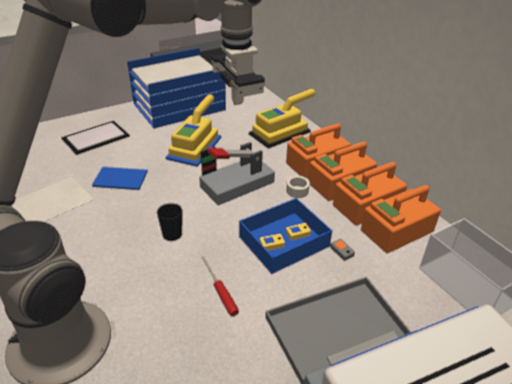

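View pics/scene12.png

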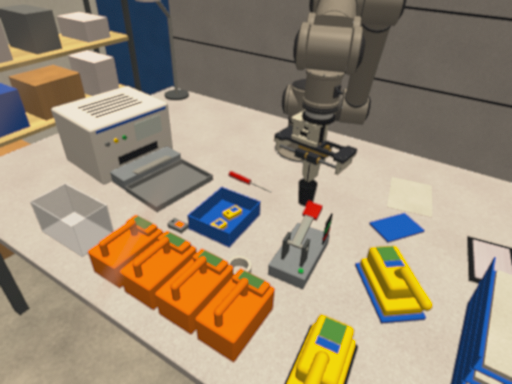

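The wrist view puts the pad at (252,120), which is (543,299,148). The scene camera gives (542,300) and the expected height is 148.7, so they agree. I'll move over the pad's level position and come down.

```bash
python3 -m inch '[-2,0,-1,0,0,0,-1, -4,0,-2,0,0,0,-1, -6,0,-4,0,0,0,-1, -6.5,0,-7,0,0,0,-1, -6.5,0,-9,0,0,0,-1]'; python3 -m inch '[0,0,-0.3,0,0,0,-1, 0,0,-0.6,0,0,0,-1, 0,0,-0.9,0,0,0,-1, 0,0,-1.2,0,0,0,-1, 0,0,-1.5,0,0,0,-1]'
python3 - <<'E'
from wc import *
o=bot.get_obs();print(o['tool_pos'],o['contact_force'])
im=bot.capture("side")[:,:,::-1].copy();cv2.imwrite("pics/s13.png",cv2.resize(im[60:210,140:320],None,fx=4,fy=4,interpolation=cv2.INTER_CUBIC))
im=bot.capture("scene")[:,:,::-1].copy();cv2.imwrite("pics/c13.png",cv2.resize(im[130:300,240:370],None,fx=3.5,fy=3.5,interpolation=cv2.INTER_CUBIC))
E
```

```text
time: 18.65
tool_pos: [537.3, 297.2, 164.3]
tcp_rot: [-3.139, 0.009, 3.038]
contact_force: [0.8, -0.1, 1.7]
grip_width: 0.4
time: 19.15
tool_pos: [537.8, 297.3, 149.8]
tcp_rot: [-3.139, 0.01, 3.038]
contact_force: [-0.4, -0.2, 0.4]
grip_width: 0.5
[537.8 297.3 149.8] [-0.4 -0.2  0.4]
```

View pics/s13.png

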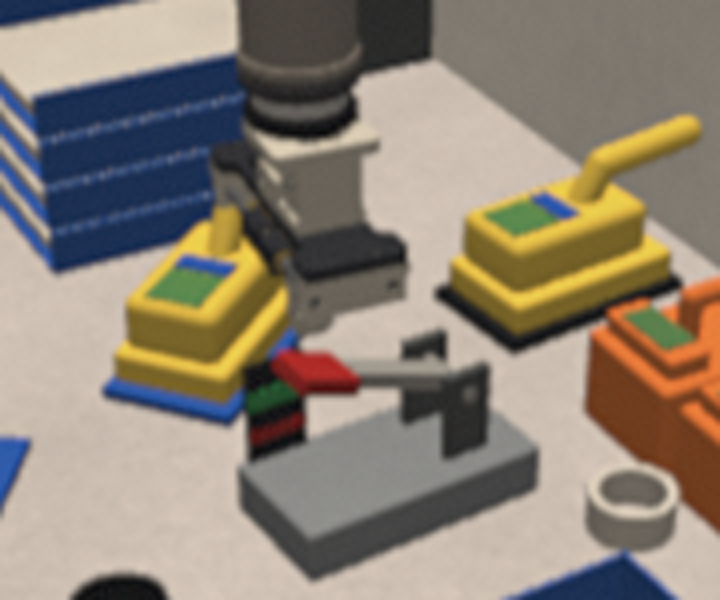

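View pics/c13.png

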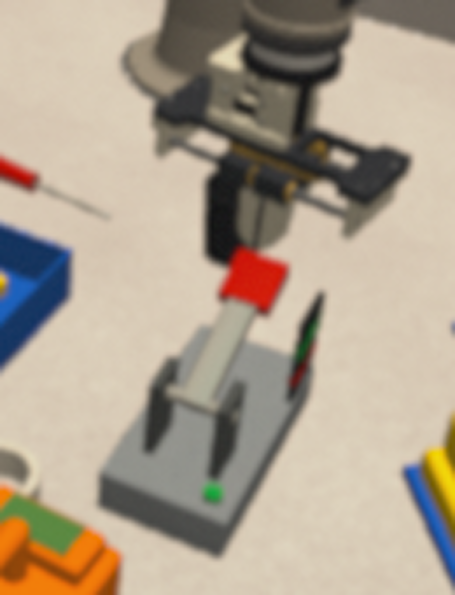

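The tip is visible just above the pad in both zooms (side (315,330), scene (265,245)). I'll work out its real height.

Run:
```python
from wc import *
for z in (150,165,175,185,200):print(z,proj("side",(537.8,297.3,z)),proj("scene",(537.8,297.3,z)))
print("tip side",(313/4+140,328/4+60),"scene",(262/3.5+240,245/3.5+130))
```

```text
150 [217.7 150.7] [311.8 207.4]
165 [217.6 146.3] [312.5 203.3]
175 [217.5 143.3] [312.9 200.5]
185 [217.4 140.3] [313.3 197.6]
200 [217.3 135.7] [314.  193.3]
tip side (218.25, 142.0) scene (314.8571428571429, 200.0)
```

The tip is at about z 177, so it sits 27 mm above nominal. I expect contact near nominal 125 and level near 81.

```bash
python3 -m inch '[0,0,-0.4,0,0,0,-1, 0,0,-0.8,0,0,0,-1, 0,0,-1.2,0,0,0,-1, 0,0,-1.6,0,0,0,-1, 0,0,-2,0,0,0,-1]'; python3 -m inch '[0,0,-0.2,0,0,0,-1, 0,0,-0.4,0,0,0,-1, 0,0,-0.6,0,0,0,-1, 0,0,-0.8,0,0,0,-1, 0,0,-1,0,0,0,-1]';python3 -m inch '[0,0,-0.2,0,0,0,-1, 0,0,-0.4,0,0,0,-1, 0,0,-0.6,0,0,0,-1, 0,0,-0.8,0,0,0,-1, 0,0,-0.8,0,0,0,-1]'
```

```text
time: 19.75
tool_pos: [537.2, 297.1, 128.7]
tcp_rot: [-3.139, 0.008, 3.038]
contact_force: [-0.3, 0.4, 0.7]
grip_width: 0.2
time: 20.25
tool_pos: [537.2, 297.2, 118.8]
tcp_rot: [-3.139, 0.008, 3.038]
contact_force: [-1.6, 0.5, 2.7]
grip_width: 0.4
time: 20.75
tool_pos: [537.1, 297.2, 110.5]
tcp_rot: [-3.139, 0.008, 3.038]
contact_force: [-0.6, 0.6, 3.9]
grip_width: 0.3
```

```bash
python3 -m inch '[0,0,-0.4,0,0,0,-1, 0,0,-0.8,0,0,0,-1, 0,0,-1.2,0,0,0,-1, 0,0,-1.6,0,0,0,-1, 0,0,-1.8,0,0,0,-1]'; python3 -m inch '[0,0,-0.2,0,0,0,-1, 0,0,-0.4,0,0,0,-1, 0,0,-0.6,0,0,0,-1, 0,0,-0.6,0,0,0,-1, 0,0,-0.6,0,0,0,-1]'
python3 - <<'E'
from wc import *
o=bot.get_obs();print(o['tool_pos'],o['contact_force'])
im=bot.capture("side")[:,:,::-1].copy();cv2.imwrite("pics/s14.png",cv2.resize(im[100:210,170:290],None,fx=5,fy=5,interpolation=cv2.INTER_CUBIC))
im=bot.capture("scene")[:,:,::-1].copy();cv2.imwrite("pics/c14.png",cv2.resize(im[170:300,250:360],None,fx=4.5,fy=4.5,interpolation=cv2.INTER_CUBIC))
E
```

```text
time: 21.25
tool_pos: [536.5, 297.2, 91.8]
tcp_rot: [-3.138, 0.007, 3.038]
contact_force: [-3.6, -0.6, 5.5]
grip_width: 0.6
time: 21.75
tool_pos: [536.1, 297.1, 85.7]
tcp_rot: [-3.138, 0.006, 3.038]
contact_force: [-3.7, 0.8, 5.6]
grip_width: 0.4
[536.1 297.1  85.7] [-3.7  0.8  5.6]
```

View pics/s14.png

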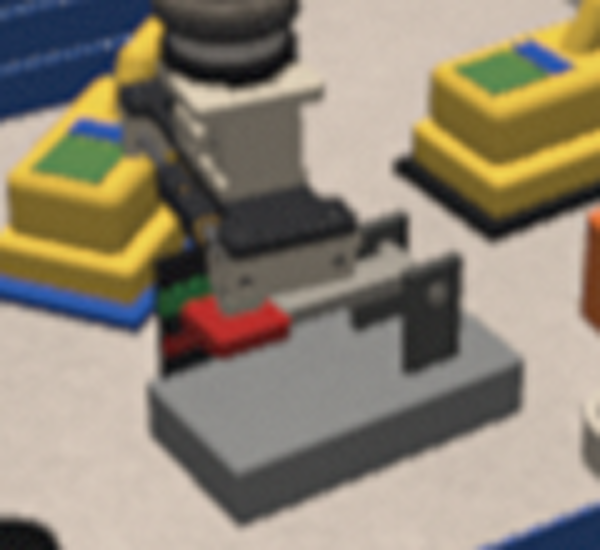

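View pics/c14.png

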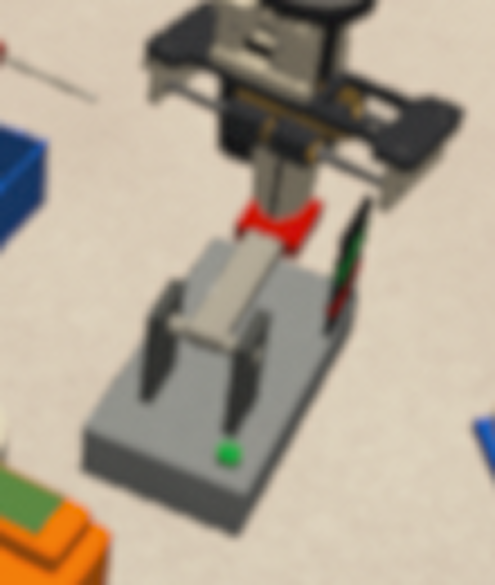

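The side zoom shows the pad's lower edge, (222,357) to (290,329), nearly parallel to the console edge. The scene zoom shows the pad at about the green band. I'll compare its corners with the geometry at several lever angles.

Run:
```python
from wc import *
yaw=np.radians(3.5);H=np.array([653,306,100.])
Rz=np.array([[np.cos(yaw),-np.sin(yaw),0],[np.sin(yaw),np.cos(yaw),0],[0,0,1]])
for q in (0,.2,.26,.35,.44):
    a=.35-q
    f=lambda l,y,h:H+Rz@np.array([-l*np.cos(a)+h*np.sin(a),y,l*np.sin(a)+h*np.cos(a)])
    P=[f(145,-23,-8),f(95,-23,-8),f(95,-23,8),f(145,-23,8)]
    print(q,"side zoom",[((proj("side",p)-[170,100]+.4)*5).round(0).tolist() for p in P],"scene",[((proj("scene",p)-[250,170]+.4)*4.5).round(0).tolist() for p in (f(145,23,8),f(95,23,8),f(95,-23,8),f(145,-23,8))])
```

```text
0 side zoom [[224.0, 297.0], [296.0, 297.0], [304.0, 272.0], [232.0, 272.0]] scene [[328.0, 159.0], [297.0, 220.0], [230.0, 196.0], [261.0, 136.0]]
0.2 side zoom [[217.0, 342.0], [292.0, 326.0], [295.0, 302.0], [220.0, 317.0]] scene [[327.0, 185.0], [297.0, 236.0], [230.0, 212.0], [261.0, 163.0]]
0.26 side zoom [[217.0, 354.0], [292.0, 334.0], [294.0, 310.0], [219.0, 330.0]] scene [[326.0, 194.0], [297.0, 242.0], [230.0, 218.0], [261.0, 172.0]]
0.35 side zoom [[218.0, 372.0], [292.0, 346.0], [292.0, 323.0], [217.0, 350.0]] scene [[324.0, 208.0], [296.0, 251.0], [230.0, 227.0], [259.0, 186.0]]
0.44 side zoom [[221.0, 390.0], [294.0, 357.0], [292.0, 336.0], [218.0, 369.0]] scene [[321.0, 224.0], [294.0, 261.0], [229.0, 237.0], [257.0, 201.0]]
```

Corner comparisons, corrected by the released-pose bias, give a lever angle of about 0.31–0.33. The tip height agrees. I'll push 4 mm further and hold.

```bash
python3 -m inch '[0,0,-0.1,0,0,0,-1, 0,0,-0.2,0,0,0,-1, 0,0,-0.3,0,0,0,-1, 0,0,-0.4,0,0,0,-1, 0,0,-0.4,0,0,0,-1]'
python3 - <<'E'
from wc import *
o=bot.get_obs();print(o['tool_pos'],o['contact_force'])
im=bot.capture("side")[:,:,::-1].copy();cv2.imwrite("pics/s15.png",cv2.resize(im[100:210,170:290],None,fx=5,fy=5,interpolation=cv2.INTER_CUBIC))
im=bot.capture("scene")[:,:,::-1].copy();cv2.imwrite("pics/c15.png",cv2.resize(im[170:300,180:360],None,fx=4.4,fy=4.5,interpolation=cv2.INTER_CUBIC))
E
```

```text
time: 22.35
tool_pos: [535.6, 297.1, 81.6]
tcp_rot: [-3.137, 0.005, 3.038]
contact_force: [-4.8, 0.0, 5.8]
grip_width: 0.3
[535.6 297.1  81.6] [-4.8  0.   5.8]
```

View pics/s15.png

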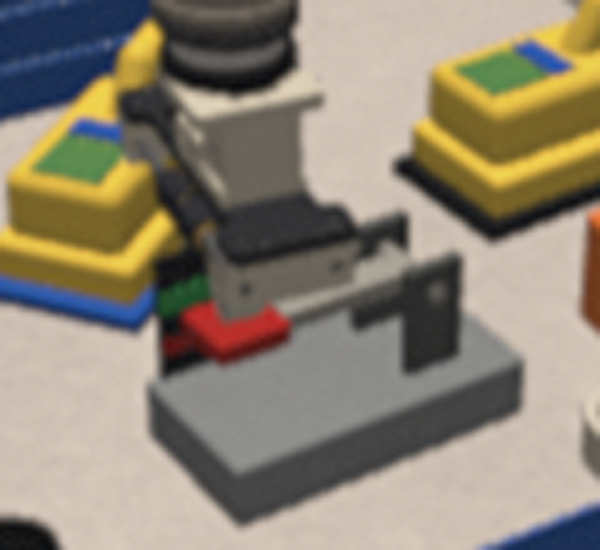

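View pics/c15.png

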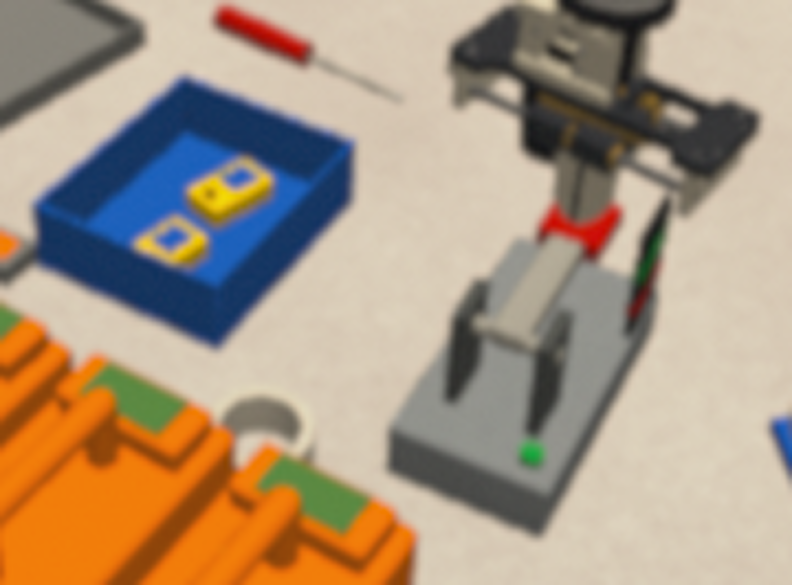

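The lever now reads about 0.34–0.35 in both views, and the vertical force is 5.8 N against about 6 N expected at level. I'll hold here.

```bash
Z='[0,0,0,0,0,0,-1, 0,0,0,0,0,0,-1, 0,0,0,0,0,0,-1, 0,0,0,0,0,0,-1, 0,0,0,0,0,0,-1]'
python3 -m inch '[0,0,0,0,0,0,-1, 0,0,0,0,0,0,-1, 0,0,0,0,0,0,-1, 0,0,0,0,0,0,-1, 0,0,0,0,0,0,-1]'
python3 -m inch '[0,0,0,0,0,0,-1, 0,0,0,0,0,0,-1, 0,0,0,0,0,0,-1, 0,0,0,0,0,0,-1, 0,0,0,0,0,0,-1]'
python3 -m inch '[0,0,0,0,0,0,-1, 0,0,0,0,0,0,-1, 0,0,0,0,0,0,-1, 0,0,0,0,0,0,-1, 0,0,0,0,0,0,-1]'
python3 -m inch '[0,0,0,0,0,0,-1, 0,0,0,0,0,0,-1, 0,0,0,0,0,0,-1, 0,0,0,0,0,0,-1, 0,0,0,0,0,0,-1]'
```

```text
time: 22.95
tool_pos: [535.6, 297.1, 81.8]
tcp_rot: [-3.137, 0.005, 3.038]
contact_force: [-2.7, -0.5, 5.1]
grip_width: 0.6
time: 23.45
tool_pos: [535.6, 297.0, 81.9]
tcp_rot: [-3.137, 0.005, 3.038]
contact_force: [-3.4, -0.2, 5.2]
grip_width: 0.3
time: 23.95
tool_pos: [535.6, 297.1, 82.0]
tcp_rot: [-3.138, 0.005, 3.038]
contact_force: [-3.6, -0.3, 6.2]
grip_width: 0.2
time: 24.45
tool_pos: [535.6, 297.1, 82.2]
tcp_rot: [-3.138, 0.005, 3.038]
contact_force: [-3.9, 0.3, 4.7]
grip_width: 0.1
```

```bash
python3 -m inch '[0,0,-0.03,0,0,0,-1, 0,0,-0.03,0,0,0,-1, 0,0,-0.03,0,0,0,-1, 0,0,-0.03,0,0,0,-1, 0,0,-0.03,0,0,0,-1]'
python3 -m inch '[0,0,-0.03,0,0,0,-1, 0,0,-0.03,0,0,0,-1, 0,0,-0.03,0,0,0,-1, 0,0,-0.03,0,0,0,-1, 0,0,-0.03,0,0,0,-1]'
python3 -m inch '[0,0,-0.02,0,0,0,-1, 0,0,-0.02,0,0,0,-1, 0,0,-0.02,0,0,0,-1, 0,0,-0.02,0,0,0,-1, 0,0,-0.02,0,0,0,-1]'
python3 -m inch '[0,0,-0.02,0,0,0,-1, 0,0,-0.02,0,0,0,-1, 0,0,-0.02,0,0,0,-1, 0,0,-0.02,0,0,0,-1, 0,0,-0.02,0,0,0,-1]'
python3 - <<'E'
from wc import *
im=bot.capture("scene")[:,:,::-1].copy();cv2.imwrite("pics/c16.png",cv2.resize(im[110:300,100:360],None,fx=3,fy=3,interpolation=cv2.INTER_CUBIC))
im=bot.capture("side")[:,:,::-1].copy();cv2.imwrite("pics/s16.png",im)
o=bot.get_obs();print(o['time'],o['tool_pos'],o['contact_force'])
E
```

```text
time: 24.95
tool_pos: [535.6, 297.1, 81.9]
tcp_rot: [-3.138, 0.005, 3.038]
contact_force: [-3.2, 0.0, 5.9]
grip_width: 0.5
time: 25.45
tool_pos: [535.6, 297.1, 81.7]
tcp_rot: [-3.138, 0.005, 3.038]
contact_force: [-3.0, -0.2, 5.0]
grip_width: 1.0
time: 25.95
tool_pos: [535.6, 297.1, 81.6]
tcp_rot: [-3.138, 0.005, 3.038]
contact_force: [-3.2, -0.5, 5.4]
grip_width: 0.5
time: 26.45
tool_pos: [535.6, 297.1, 81.6]
tcp_rot: [-3.138, 0.006, 3.038]
contact_force: [-2.5, -0.8, 5.8]
grip_width: 0.7
26.55 [535.6 297.1  81.5] [-3.7 -0.5  6. ]
```

View pics/c16.png

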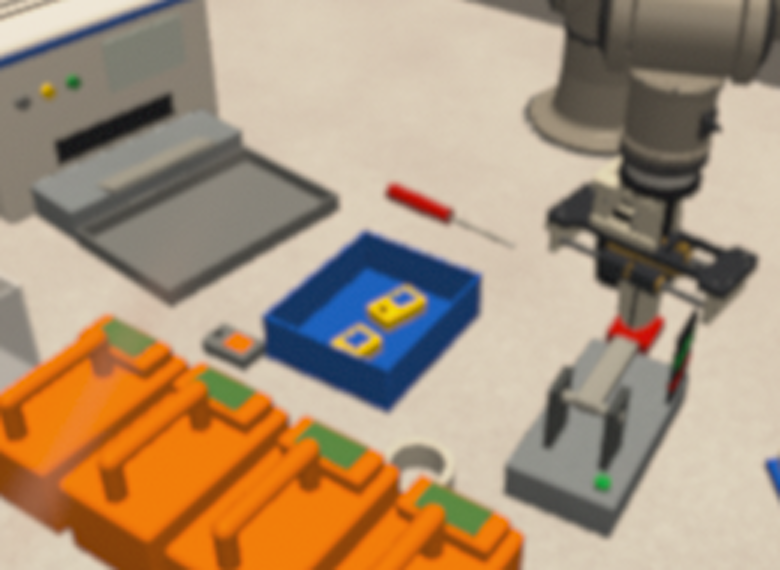

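View pics/s16.png

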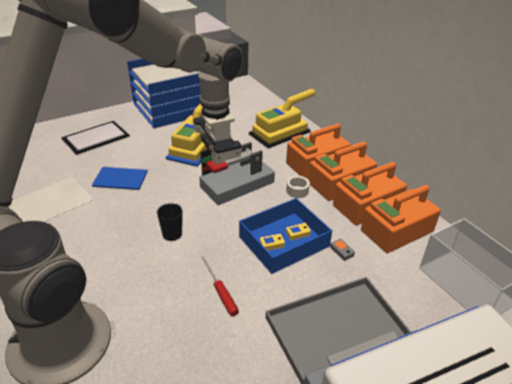

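The lever has been held level for over 4 s. Both cassettes lie in the tote, and the cup, driver, grey cassette, roll and monitor are where they started. Handing in.

```bash
python3 -c "
from plant import bot
print(bot.close_job())"
```

```text
the job is handed in; nothing more can be done
None
```

I moved both yellow cassettes into the tote, then pushed the run lever down to level and held it there for just over 4 s. I handed the job in at about 26.6 s, with the arm still pressing; no verdict was reported.

**Last checks:**
- **Cassettes:** both lie flat and apart in the upright tote.
- **Lever:** at 22.4 s I read about 0.34–0.35 rad from two camera views. I took no new angle reading after that, but the tool stayed within about 0.6 mm in height to the end. The vertical push was 4.7–6.2 N, against about 6 N expected when level.
- **Other items:** the cup, screwdriver, grey cassette and roll look unmoved. The monitor is partly behind the arm in the last view but also looks in place. I judged this by eye, not by measurement.

**What disagreed:**
- **Finger tips:** they sit about 25 mm above the reported tool point. My first grasp therefore closed above cassette 1 without disturbing it. I felt downward for the real height, then gripped both cassettes at about 36 mm, their true width.
- **Side camera:** it sat about 2 px off for the lever pad, so I corrected for that when reading the angle.
- **Sideways force:** about 3–4 N along -x also showed during the hold.

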